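Press home the glazing beads of an insect case

ROBOT

A 6-joint arm with a two-finger parallel gripper is mounted at the origin on the work surface. World frame = base frame: x ahead of the robot, y to its left, z up, the work surface at z = 0. Lengths are in m, angles in rad, forces in N, time in s.
With the tool pointing down it reaches from about 0.375 to 0.975 m from the base axis. Payload 3.8 kg.
Tool frame: the origin (TCP) lies between the finger pads, 19 mm behind the fingertips; this is the grasp point; z points along the fingers, y is the line along which they close (so a half turn about z gives the same grasp; the last joint's range is limited). The gripper opens to 85 mm and grips with 20 to 120 N. Pads are 22 mm wide; open, the fingers measure 114 mm over their backs; the gripper's body (76 mm by 85 mm) begins 54 mm behind the grasp point. The pads swing forward as they close: fully open they stand 13 mm farther back than shut.
Start: joints at [-1.165, 0.264, 1.604, -0, 1.274, -0.037], TCP at [0.289, -0.61, 0.25] pointing down, gripper open.
Joint ranges: [-2.63, 2.63], [-0.94, 2.18], [0.31, 2.57], [-1.31, 4.45], [0, 2.66], [-2.55, 2.55]. Speed limits (rad/s): [2.57, 2.57, 3.14, 3.14, 3.14, 3.14].

INTERFACE

Orientations are given as a unit quaternion [w, x, y, z].
In Python, from plant import arm, camera, spot_in, outline_of gives the robot as it stands.
- The arm moves only by the shell command python3 -m jog 'ROWS'. ROWS is JSON, one flat list of numbers, 7 for each row, row after row: the turn, a rotation vector about the tool's x, y, z in degrees, then the shift along the tool's x, y, z in mm, then the opening, from 0 (shut) to 1 (fully open). In form: [rx, ry, rz, dx, dy, dz, gripper, rx, ry, rz, dx, dy, dz, gripper, ...]. A call has 1 to 20 rows; each row shifts and turns the commanded pose from where the row before left it, along the tool's axes as they then stand; what a row does not reach is not made up. A row lasts 1/8 s, in which the tool goes at most 62.5 mm and 10.7 degrees, less where a joint would pass 70% of its speed; a pose out of reach is approached as far as the arm can. A call with a gripper value outside its range is refused whole. The fingers move at their own pace and stop on an object; the grip force is fixed at half the most. Time passes only in rows, so rows that do not move let the fingers close. It gives the time, the measured TCP pose, the force, the opening and the grip force at its end, in the units of the state.
- arm.state(): the state, without advancing time (a new reading comes with each control period).
- camera(name): name is "scene" or "side" or "wrist"; returns a dict with "image" (400x640x3 uint8, red, green, blue), "fov_y" (degrees; the focal length in pixels is half the picture's height over the tangent of half this angle, whatever the lens; pixels are square), "cx", "cy" (the principal point, pixels), "cam_to_world" (4x4, takes a point from camera to world coordinates); the wrist camera has in their place "hand_eye" (4x4, takes a point from camera to tool coordinates, whose origin is the TCP and whose axes are the flange's). Camera axes: x right, y down, z forward; pixel columns grow to the right and rows downward; lengths in m; the calibration is good to about 2 mm. The wrist camera is an equidistant fisheye: a pixel r from the principal point sees the ray r / f radians off the axis. A picture is of the moment at which its call begins: read the wrist's pose just before it. There is no depth.
- arm.sign_off(): hands the job in; it is judged then, once.
Trained networks look in the newest picture that a camera, given by its name, has taken for a name from the list of things; names that differ only in an ending like _2 or _b are one class to them, and where a whole thing is asked for, a point or a joint stands for the part that bears it (a point fixed in the world has none). Each returns a list of dicts, best first, with "score" (0 to 1); they miss things now and then, are a little off and sometimes report something else, mostly with a low value. They report only what shows in the picture. A call takes as long as a camera call.
- spot_in(camera, name): "centre" ([row, column] in pixels, amid what is visible of it).
- outline_of(camera, name): "pixels" (400x640 bool, what is visible of it) and "centre" ([row, column] in pixels, amid what is visible of it).
The state is a dict: "t": time; "joints": joint angles; "dq": joint speeds; "joint_torque": joint torques, N m; "ee_pos": TCP position; "ee_rot": TCP orientation; "contact_force": force on the tool from outside, world axes, zero at the start; "moment": the same for the moment, N m; "gripper_width": finger opening in m; "grasp_force": force on a finger pad.
Only numpy, scipy, OpenCV 4.12 (cv2) and the standard library are available. Lean on these libraries where they do the work, as an engineer would, in place of code of your own. Each camera call takes 0.05 s, during which the arm holds its last target. There are 200 camera calls.

TASK

Run shut fingertips along the raised glazing beads of the insect case so that all five are pressed fully home: begin at the left end of the front (the side with the brass pull, as you face it), go along the front to the right and round the corner to the back end of the right-hand side. Make it one unbroken run with light pressure, keeping the fingertips on or just above the beads until the last is home, then take the hand away. Only push the beads, never pull them up; keep off the glass and leave the things around the case alone.

Things in the scene. Friction and masses are not known exactly. Their poses are not given: they have to be found in the camera images.
- case: Glass-topped wooden insect case, 140 mm deep (x) by 190 mm wide (y), 55 mm tall, fixed. Origin: centre of its underside; z up. The front, with a small brass plate and pull, faces its -x; to someone facing the front, left is +y, right is -y. Bead centre lines: 56 mm from the centre on front and back, 81 mm on left and right. Only the 3 front and 2 right beads stand proud.
- case_rim (a point): Centre of the case at the height of its rim (the flat top of the 8 mm walls, 55 mm above the table). The beads lie just inside the rim: flat-topped wooden strips 10 mm wide and about 48 mm long, end to end, the top sloping down at each end at 19 deg over the last 19 mm (6.5 mm lower). Home, a bead's crown is 5 mm above the rim; at the start the proud ones' are 7.5 to 9 mm above it.
- pane: The glass pane of the case, 104 x 154 mm, between the beads; its top lies 7 mm below the rim; the origin is its centre.
- bead1_top (a point): Middle of the crown (top) of bead 1: front side, left end. It goes down with the bead; its axes are parallel to the case's.
- bead1 (a joint): How far this bead has been pushed down, m: 0: crown 9 mm above the rim, 0.004: fully home on its stop (crown 5 mm above). It moves straight down against about 2 N of friction and stays where it is left. Under all five beads lies a rubber gasket giving 4 N/mm. A fingertip gliding along the row at home height rides over the sloping ends and presses it down.
- bead2_top (a point): Middle of the crown (top) of bead 2: front side, middle. It goes down with the bead; its axes are parallel to the case's.
- bead2 (a joint): How far this bead has been pushed down, m: 0: crown 9 mm above the rim, 0.004: fully home on its stop (crown 5 mm above). It moves straight down against about 2 N of friction and stays where it is left. Under all five beads lies a rubber gasket giving 4 N/mm. A fingertip gliding along the row at home height rides over the sloping ends and presses it down.
- bead3_top (a point): Middle of the crown (top) of bead 3: front side, right end. It goes down with the bead; its axes are parallel to the case's.
- bead3 (a joint): How far this bead has been pushed down, m: 0: crown 9 mm above the rim, 0.004: fully home on its stop (crown 5 mm above). It moves straight down against about 2 N of friction and stays where it is left. Under all five beads lies a rubber gasket giving 4 N/mm. A fingertip gliding along the row at home height rides over the sloping ends and presses it down.
- bead4_top (a point): Middle of the crown (top) of bead 4: right-hand side, the half next to the front. It goes down with the bead; its axes are parallel to the case's.
- bead4 (a joint): How far this bead has been pushed down, m: 0: crown 9 mm above the rim, 0.004: fully home on its stop (crown 5 mm above). It moves straight down against about 2 N of friction and stays where it is left. Under all five beads lies a rubber gasket giving 4 N/mm. A fingertip gliding along the row at home height rides over the sloping ends and presses it down.
- bead5_top (a point): Middle of the crown (top) of bead 5: right-hand side, the half next to the back. It goes down with the bead; its axes are parallel to the case's.
- bead5 (a joint): How far this bead has been pushed down, m: 0: crown 9 mm above the rim, 0.004: fully home on its stop (crown 5 mm above). It moves straight down against about 2 N of friction and stays where it is left. Under all five beads lies a rubber gasket giving 4 N/mm. A fingertip gliding along the row at home height rides over the sloping ends and presses it down.
- jar: screw-capped specimen jar, 50 mm across and 65 mm tall, loose, standing near the case; origin: centre of its underside. To be left alone.
- loupe: waisted metal hand loupe, 42 mm across and 45 mm tall, loose, standing near the case; origin: centre of its underside. To be left alone.
- slide_box: small white slide box, 45 x 45 x 35 mm, loose, standing near the case; origin: centre of its underside. To be left alone.

How it is judged:
By the outcome, as a careful person would: the job done as asked, in the order asked, and still so for the second after the job is handed in, with the robot touching nothing.
It also fails if it takes over 45 s, if anything falls off the work surface, if the arm or the gripper's body presses on something with over 40 N, if the wrist force passes 120 N, or if a joint passes its speed limit or range.

## Working session

There is one attempt and no reset: what is moved stays moved. The work goes in short steps, Python scripts to look and compute and a shell command to move; the robot and the scene stay as the last step left them, time stands still between calls to the robot, and variables do not carry over. Pictures are saved under pics/ and viewed, at most 10 in all, crops included, and the job is handed in when it is done.

```bash
mkdir -p pics; ls; python3 - <<'E'
from plant import arm,camera,spot_in,outline_of
import cv2,numpy as np
print({k:np.round(v,3).tolist() for k,v in arm.state().items()})
ims=[]
for c in("scene","side"):
    d=camera(c); ims.append(d["image"]); print(c,d["fov_y"],d["cx"],d["cy"],np.round(d["cam_to_world"],3).tolist())
    for n in("case","pane","jar","loupe","slide_box","bead1_top"):
        print(n,[(round(s["score"],2),np.round(s["centre"]).tolist()) for s in spot_in(c,n)])
    cv2.imwrite(f"pics/{c}0.png",d["image"][:,:,::-1])
E
```

```text
pics
{'t': 0.0, 'joints': [-1.165, 0.265, 1.605, -0.0, 1.274, -0.037], 'dq': [0.0, 0.001, 0.001, 0.001, 0.0, 0.0], 'joint_torque': [0.0, -51.512, -36.732, -0.0, 0.013, 0.0], 'ee_pos': [0.289, -0.609, 0.249], 'ee_rot': [-0.001, 0.976, 0.22, -0.0], 'contact_force': [-0.772, -0.635, 0.307], 'moment': [0.008, -0.007, -0.031], 'grasp_force': 0.0, 'gripper_width': 0.085}
scene 55.97827226503242 316.84896895254616 198.5782806965898 [[0.647, 0.613, -0.454, 0.932], [0.763, -0.51, 0.398, -0.262], [0.012, -0.604, -0.797, 0.693], [0.0, 0.0, 0.0, 1.0]]
case [(0.82, [199.0, 326.0])]
pane [(0.83, [193.0, 324.0]), (0.39, [232.0, 266.0])]
jar [(0.93, [232.0, 266.0]), (0.56, [243.0, 372.0])]
loupe [(0.74, [164.0, 382.0]), (0.44, [202.0, 288.0])]
slide_box [(0.56, [245.0, 372.0]), (0.37, [163.0, 322.0])]
bead1_top []
side 49.63482685531833 316.2614987150533 199.10011666172838 [[-0.845, -0.369, 0.387, 0.298], [-0.535, 0.572, -0.622, 0.551], [0.008, -0.733, -0.681, 0.609], [0.0, 0.0, 0.0, 1.0]]
case [(0.64, [235.0, 327.0])]
pane [(0.62, [226.0, 326.0])]
jar [(0.68, [182.0, 369.0])]
loupe [(0.74, [296.0, 265.0])]
slide_box [(0.57, [205.0, 263.0])]
bead1_top [(0.72, [254.0, 342.0])]
```

```bash
python3 - <<'E'
import cv2
for c in("scene","side"):
    a=cv2.imread(f"pics/{c}0.png")[100:340,170:490]
    cv2.imwrite(f"pics/{c}0c.png",cv2.resize(a,None,fx=2.5,fy=2.5,interpolation=cv2.INTER_CUBIC))
E
```

```text
(no output)
```

View pics/scene0c.png

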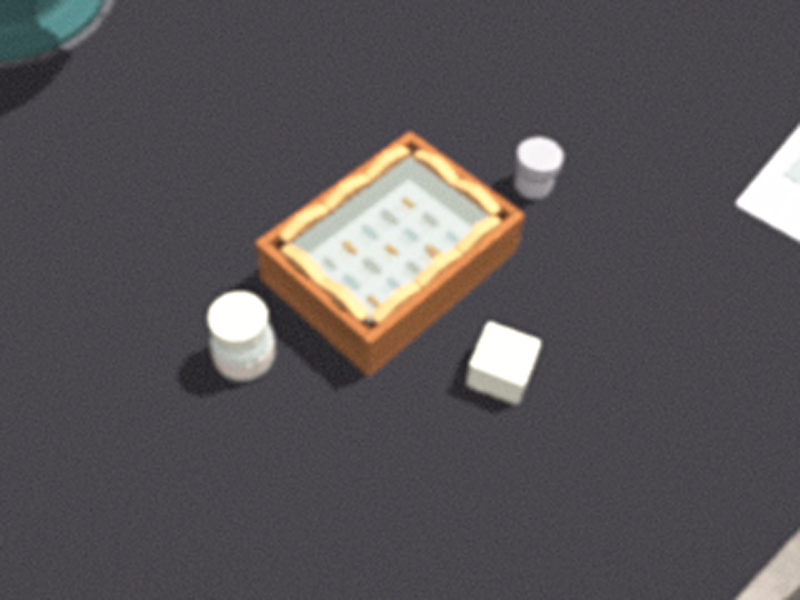

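View pics/side0c.png

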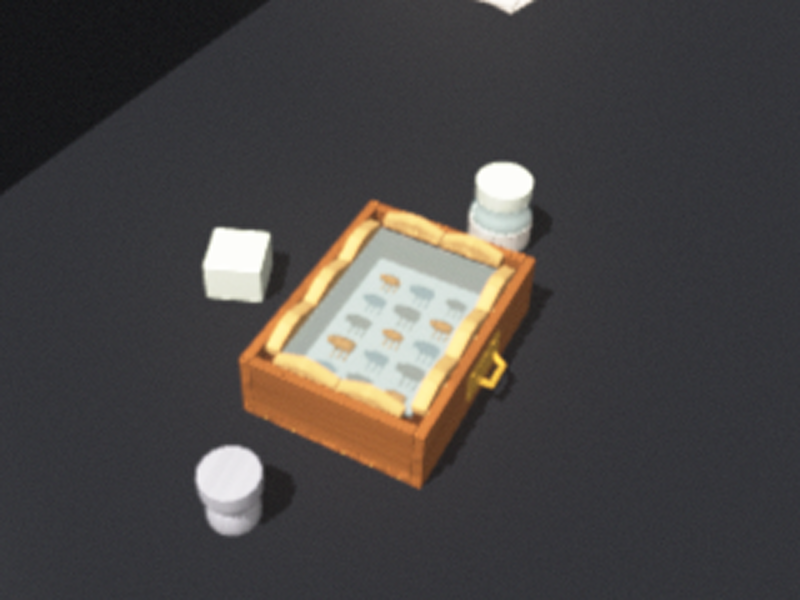

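The pull is at crop (490,372) in the side view, so the front is that picture's right edge, and bead 1 is its near end at (435,385). The jar stands beside the right-hand side. I'll fit the case pose from the rim corners in both views.

```bash
cat > h.py <<'E'
import numpy as np, cv2
from scipy.optimize import least_squares
from scipy.spatial.transform import Rotation as R
H=np.array([[-70,95,55],[-70,-95,55],[70,-95,55],[70,95,55]])/1000. # FL FR BR BL
def proj(d,T,P,fish=False):
    p=(np.asarray(P)-T[:3,3])@T[:3,:3]; f=200/np.tan(np.radians(d["fov_y"]/2))
    if fish:
        r=np.hypot(p[:,0],p[:,1]); th=np.arctan2(r,p[:,2]); uv=p[:,:2]/r[:,None]*th[:,None]*f
    else: uv=p[:,:2]/p[:,2:]*f
    return uv+[d["cx"],d["cy"]]
def ray(d,T,u,v,z,fish=False):
    f=200/np.tan(np.radians(d["fov_y"]/2)); a=np.array([(u-d["cx"])/f,(v-d["cy"])/f])
    if fish:
        r=np.hypot(*a); c=np.r_[a/r*np.sin(r),np.cos(r)]
    else: c=np.r_[a,1]
    w=T[:3,:3]@c; return T[:3,3]+w*(z-T[2,3])/w[2]
def place(q,P): return np.asarray(P)@R.from_euler('z',q[2]).as_matrix().T+[q[0],q[1],0]
def tool(s):
    T=np.eye(4); w=s["ee_rot"]; T[:3,:3]=R.from_quat([w[1],w[2],w[3],w[0]]).as_matrix(); T[:3,3]=s["ee_pos"]; return T
E
python3 - <<'E'
from h import *
from plant import camera,spot_in
C={"side":[(424,432),(533,260),(375,203),(243,360)],"scene":[(410,133),(258,243),(370,335),(523,215)]}
D={c:camera(c) for c in C}
uv={c:np.array(C[c])/2.5+[170,100] for c in C}
f=lambda q,cs=C:np.concatenate([(proj(D[c],D[c]["cam_to_world"],place(q,H))-uv[c]).ravel() for c in cs])
m=np.mean([ray(D["side"],D["side"]["cam_to_world"],*u,.055) for u in uv["side"]],0)
for cs in (C,["side"],["scene"]):
    for y in (0,1.57,3.14,4.71):
        r=least_squares(lambda q:f(q,cs),[m[0],m[1],y])
        if r.cost<400: print(cs if cs!=C else "both",np.round(r.x,4),r.cost); break
q=least_squares(f,[m[0],m[1],r.x[2]]).x; print(q,np.degrees(q[2]),np.round(f(q).reshape(-1,2),1).tolist())
for c in C:
  for n,z in(("jar",.033),("loupe",.022),("slide_box",.018)):
    s=spot_in(c,n)[0]["centre"]; print(c,n,np.round(ray(D[c],D[c]["cam_to_world"],s[1],s[0],z),3))
E
```

```text
both [0.5637 0.0853 0.0705] 19.58301690639778
['side'] [0.5629 0.0836 0.0694] 8.713055038060274
['scene'] [0.5651 0.0873 0.0692] 6.417160064356503
[0.5636576  0.08529739 0.07050174] 4.039451869425686 [[-0.2, 2.9], [0.9, -0.8], [-2.1, -1.4], [-2.2, -0.5], [-0.9, -1.4], [-2.1, -1.1], [-1.1, 2.7], [-0.3, -0.9]]
side jar [ 0.561 -0.072  0.033]
side loupe [0.584 0.253 0.022]
side slide_box [0.712 0.079 0.018]
scene jar [ 0.555 -0.073  0.033]
scene loupe [0.573 0.264 0.022]
scene slide_box [0.708 0.086 0.018]
```

```bash
python3 -m jog '[0,0,7.1,0,0,0,0, 0,0,7.1,0,0,0,0, 0,0,7.1,0,0,0,0, 0,0,0,20,-46,0,0, 0,0,0,20,-46,0,0, 0,0,0,20,-46,0,0, 0,0,0,20,-46,0,0, 0,0,0,20,-46,0,0, 0,0,0,20,-46,0,0, 0,0,0,20,-46,0,0, 0,0,0,20,-46,0,0, 0,0,0,20,-46,0,0, 0,0,0,20,-46,0,0, 0,0,0,20,-46,0,0, 0,0,0,20,-46,0,0, 0,0,0,20,-46,0,0, 0,0,0,20,-46,0,0, 0,0,0,0,0,0,0]'
python3 - <<'E'
from h import *
from plant import arm,camera,spot_in
s=arm.state(); d=camera("wrist"); print(np.round(d["hand_eye"],3).tolist(),d["fov_y"],d["cx"],d["cy"])
print({k:np.round(s[k],4).tolist() for k in("t","ee_pos","ee_rot","contact_force","joints")})
T=tool(s)@d["hand_eye"]; np.savez("w1.npz",T=T,im=d["image"],**{k:d[k] for k in("fov_y","cx","cy")})
print(proj(d,T,place([.5637,.0853,.0705],H),True).round())
cv2.imwrite("pics/w1.png",d["image"][:,:,::-1])
E
```

```text
t: 3.35
ee_pos: [0.5235, 0.0552, 0.2502]
ee_rot: [-0.0, 0.999, 0.038, 0.0]
contact_force: [-0.3, -0.2, -0.5]
gripper_width: 0.0003
grasp_force: 0.0
[[-0.0, -0.947, -0.321, 0.083], [1.0, -0.0, 0.0, -0.001], [-0.0, -0.321, 0.947, -0.123], [0.0, 0.0, 0.0, 1.0]] 65.70646984690485 321.37004355531434 197.98365902535002
{'t': 3.35, 'ee_pos': [0.5235, 0.0552, 0.2502], 'ee_rot': [-0.0004, 0.9993, 0.0377, 0.0003], 'contact_force': [-0.3295, -0.2145, -0.5258], 'joints': [0.0573, -0.0189, 1.9192, 0.0008, 1.2406, 1.5524]}
[[214. 200.]
 [383. 201.]
 [389.  71.]
 [206.  74.]]
```

View pics/w1.png

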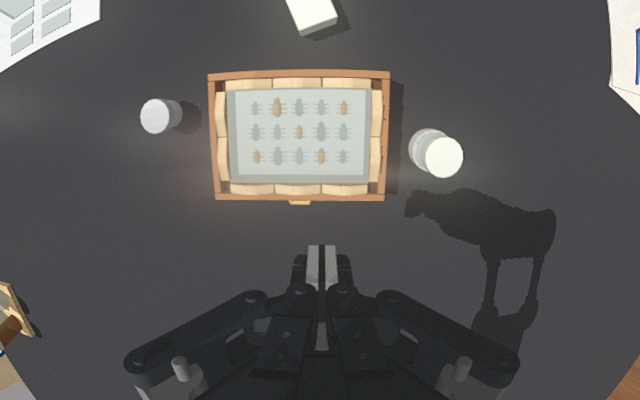

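The wrist view shows the case at rows 70–202, columns 208–390, with the pull at (300,202) and the projection already close. I'll crop for a finer fit.

```bash
python3 - <<'E'
import cv2
a=cv2.imread("pics/w1.png")[62:212,198:398]
cv2.imwrite("pics/w1c.png",cv2.resize(a,None,fx=4,fy=4,interpolation=cv2.INTER_CUBIC))
E
```

```text
(no output)
```

View pics/w1c.png

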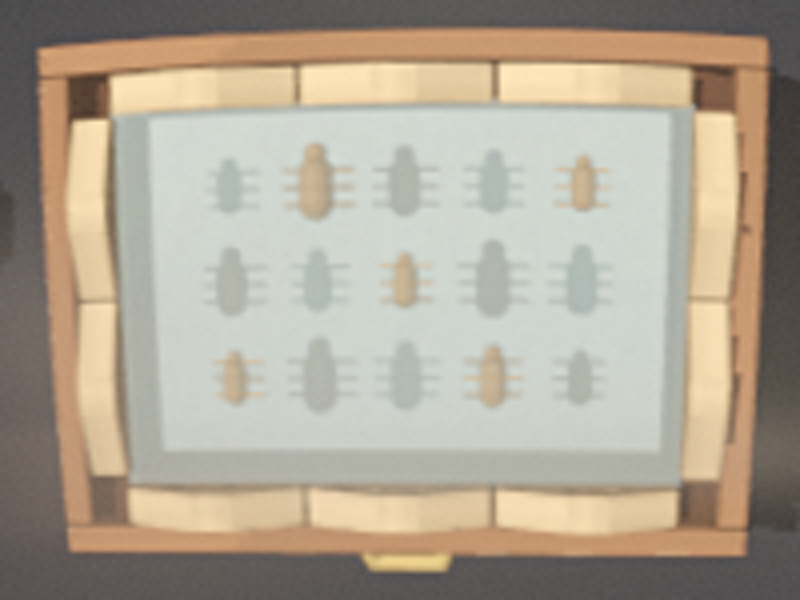

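```bash
python3 - <<'E'
from h import *
w=np.load("w1.npz"); d={k:float(w[k]) for k in("fov_y","cx","cy")}; T=w["T"]
uv=np.array([(68,552),(748,555),(768,38),(38,47)])/4+[197.6,61.6]
I=H*1; I[:,:2]-=np.sign(I[:,:2])*.008
f=lambda q:(proj(d,T,place(q,H),True)-uv).ravel()
r=least_squares(f,[.5637,.0853,.07]); q=r.x; print(q,np.degrees(q[2]),np.round(r.fun,1))
s=T; 
P=np.array([[-56,81],[-56,-81],[56,-81]])/1000.
print(place(q,np.c_[P,[.06]*3]))
E
```

```text
[0.56374365 0.08449082 0.07018188] 4.021125412752398 [ 0.2  0.1 -0.5  0.2  0.4 -0.4 -0.1  0.1]
[[ 5.02201439e-01  1.61364456e-01  6.00000000e-02]
 [ 5.13561572e-01 -2.36742588e-04  6.00000000e-02]
 [ 6.25285858e-01  7.61717664e-03  6.00000000e-02]]
```

```bash
python3 -m jog '[0,0,0.3,0,0,0,0, 0,0,0,-3.5,-27.4,0,0, 0,0,0,-3.5,-27.4,0,0, 0,0,0,-3.5,-27.4,0,0, 0,0,0,-3.5,-27.2,0,0, 0,0,0,0,0,31,0, 0,0,0,0,0,31,0, 0,0,0,0,0,31,0, 0,0,0,0,0,31,0, 0,0,0,0,0,31,0, 0,0,0,0,0,0,0, 0,0,0,0,0,0,0]'
python3 - <<'E'
from h import *
from plant import arm,camera
s=arm.state(); d=camera("side"); cv2.imwrite("pics/s2.png",cv2.resize(d["image"][120:320,190:450,::-1],None,fx=3,fy=3,interpolation=cv2.INTER_CUBIC))
c=R.from_euler('z',-.07018).as_matrix()@(np.array(s["ee_pos"])-[.56374,.08449,.019+.055])
print(c*1000,np.degrees(R.from_matrix(tool(s)[:3,:3]).as_rotvec()),R.from_matrix(tool(s)[:3,:3]).as_matrix().round(4).tolist(),s["contact_force"])
E
```

```text
t: 4.9
ee_pos: [0.5024, 0.1599, 0.0961]
ee_rot: [-0.0, 0.999, 0.032, 0.001]
contact_force: [-0.4, -0.6, -0.2]
gripper_width: 0.0001
grasp_force: 0.0
[-55.85660134  79.50911969  22.09803358] [-1.79895308e+02 -5.78638911e+00 -1.18590996e-01] [[0.9979, 0.0643, 0.0013], [0.0643, -0.9979, 0.0002], [0.0013, -0.0002, -1.0]] [-0.42683066 -0.63775267 -0.22174668]
```

View pics/s2.png

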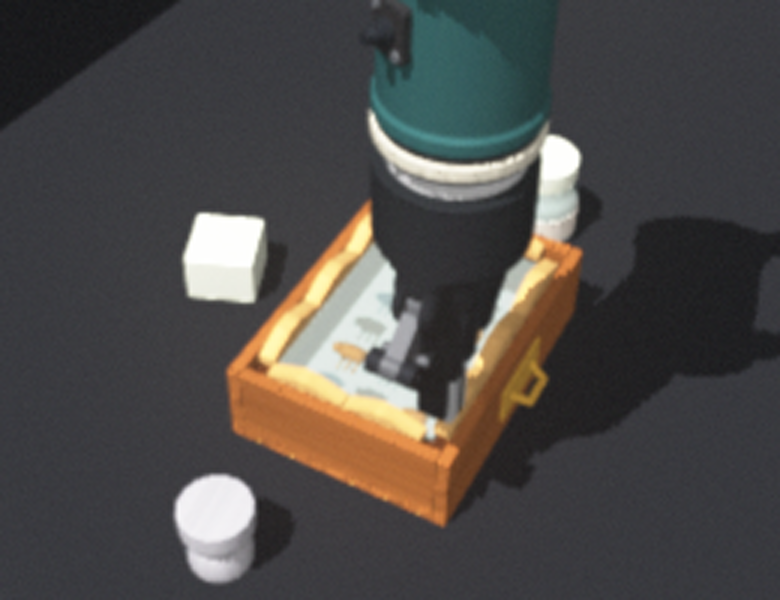

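```bash
cat > m.py <<'E'
from h import *
from plant import arm
def rep():
    s=arm.state(); M=tool(s)[:3,:3]
    c=R.from_euler('z',-.07018).as_matrix()@(np.array(s["ee_pos"])+.019*M[:,2]-[.56374,.08449,.055])
    print("tip in case mm",(c*1000).round(1),"yaw",np.degrees(np.arctan2(M[1,0],M[0,0])).round(2),"tilt",M[:2,2].round(4),"F",np.round(s["contact_force"],1),"t",s["t"])
rep()
E
python3 -m jog '[0,0,0,0,-3,5,0, 0,0,0,0,-1,5,0, 0,0,0,0,0,4,0, 0,0,0,0,0,1.5,0, 0,0,0,0,0,0,0]' >/dev/null; python3 m.py
```

```text
tip in case mm [-56.8  84.3   5.2] yaw 3.78 tilt [-0.0005 -0.0002] F [-0.9  0.1  0.3] t 5.575
```

```bash
python3 -m jog '[0,0,0,0,3,0.5,0, 0,0,0,0,3,0.5,0, 0,0,0,0,3,0,0, 0,0,0,0,3,0,0, 0,0,0,0,3,0,0, 0,0,0,0,3,0,0, 0,0,0,0,3,0,0, 0,0,0,0,3,0,0, 0,0,0,0,3,0,0, 0,0,0,0,3,0,0, 0,0,0,0,3,0,0, 0,0,0,0,3,0,0]' >/dev/null; python3 m.py
```

```text
tip in case mm [-56.8  48.    4.4] yaw 3.77 tilt [-0.0002 -0.0001] F [-0.7  1.6  2. ] t 7.075
```

```bash
python3 -m jog '[0,0,0,0,1.5,0.5,0, 0,0,0,0,1.5,0.4,0]' >/dev/null; python3 m.py;python3 -m jog '[0,0,0,0,1,0.3,0, 0,0,0,0,1,0.3,0]' >/dev/null; python3 m.py
```

```text
tip in case mm [-56.7  45.3   3.6] yaw 3.76 tilt [0.0001 0.0003] F [-1.2  2.2  2.5] t 7.325
tip in case mm [-56.5  43.5   3.2] yaw 3.77 tilt [0.0005 0.0005] F [-1.2  2.5  3.5] t 7.575
```

```bash
python3 -m jog '[0,0,0,0,0.5,0.3,0, 0,0,0,0,0.5,0.3,0]' >/dev/null; python3 m.py;python3 -m jog '[0,0,0,0,0.5,0,0, 0,0,0,0,0.5,0,0]' >/dev/null; python3 m.py
```

```text
tip in case mm [-56.4  42.7   2.8] yaw 3.76 tilt [0.0007 0.0008] F [-0.9  4.4  6.7] t 7.825
tip in case mm [-56.3  41.7   2.8] yaw 3.77 tilt [0.001  0.0007] F [-0.6  4.5  5.3] t 8.075
```

```bash
python3 -m jog '[0,0,0,0,3,0,0, 0,0,0,0,3,0,0, 0,0,0,0,3,0,0, 0,0,0,0,3,0,0, 0,0,0,0,3,0,0, 0,0,0,0,3,0,0, 0,0,0,0,3,0,0, 0,0,0,0,3,0,0, 0,0,0,0,3,0,0, 0,0,0,0,3,0,0, 0,0,0,0,3,0,0, 0,0,0,0,3,0,0, 0,0,0,0,3,0,0, 0,0,0,0,3,0,0]' >/dev/null; python3 m.py
```

```text
tip in case mm [-56.4  -0.8   2.9] yaw 3.76 tilt [0.0011 0.0004] F [-0.9  4.8  5.8] t 9.825
```

```bash
python3 -m jog '[0,0,0,0,3,0,0, 0,0,0,0,3,0,0, 0,0,0,0,3,0,0, 0,0,0,0,3,0,0, 0,0,0,0,3,0,0, 0,0,0,0,3,0,0, 0,0,0,0,3,0,0, 0,0,0,0,3,0,0, 0,0,0,0,3,0,0, 0,0,0,0,3,0,0, 0,0,0,0,3,0,0, 0,0,0,0,3,0,0, 0,0,0,0,3,0,0, 0,0,0,0,3,0,0, 0,0,0,0,3,0,0, 0,0,0,0,3,0,0]' >/dev/null; python3 m.py
```

```text
tip in case mm [-56.6 -48.8   2.9] yaw 3.77 tilt [0.0011 0.0002] F [-0.1  4.8  5.3] t 11.825
```

```bash
python3 -m jog '[0,0,0,0,3,0,0, 0,0,0,0,3,0,0, 0,0,0,0,3,0,0, 0,0,0,0,3,0,0, 0,0,0,0,3,0,0, 0,0,0,0,3,0,0, 0,0,0,0,3,0,0, 0,0,0,0,3,0,0, 0,0,0,0,3,0,0, 0,0,0,0,3,0,0, 0,0,0,0,2,0,0, 0,0,0,0,0,0,0]' >/dev/null; python3 m.py
```

```text
tip in case mm [-57.3 -80.8   2.4] yaw 3.76 tilt [0. 0.] F [0.1 0.  0.3] t 13.325
```

```bash
python3 -m jog '[0,0,0,3,0,0,0, 0,0,0,3,0,0,0, 0,0,0,3,0,0,0, 0,0,0,3,0,0,0, 0,0,0,3,0,0,0, 0,0,0,3,0,0,0, 0,0,0,3,0,0,0, 0,0,0,3,0,0,0, 0,0,0,3,0,0,0, 0,0,0,3,0,0,0, 0,0,0,3,0,0,0]' >/dev/null; python3 m.py
```

```text
tip in case mm [-36.  -80.7  -0.5] yaw 3.83 tilt [-0.0254 -0.0012] F [-31.4  -3.3  20.4] t 14.7
```

```bash
python3 -m jog '[0,0,0,-3,0,-0.5,0, 0,0,0,-3,0,-0.5,0, 0,0,0,-2,0,-0.5,0]' >/dev/null; python3 m.py
python3 - <<'E'
from plant import camera
import cv2
a=camera("side"); b=camera("wrist")
cv2.imwrite("pics/s3.png",cv2.resize(cv2.hconcat([a["image"][160:300,220:400,::-1].copy(),b["image"][150:290,230:410,::-1].copy()]),None,fx=2.2,fy=2.2,interpolation=cv2.INTER_CUBIC))
E
```

```text
tip in case mm [-31.1 -80.9   4.4] yaw 3.77 tilt [ 0.0027 -0.    ] F [ 0.4  0.  -0. ] t 15.075
```

View pics/s3.png

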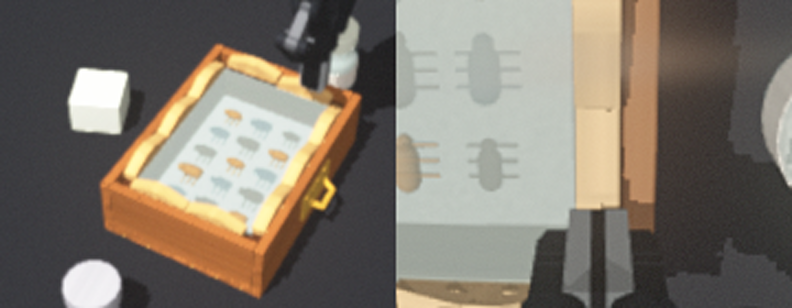

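```bash
python3 -m jog '[0,0,0,2,0,0.4,0, 0,0,0,2,0,0.4,0, 0,0,0,1,0,0.4,0, 0,0,0,0,0,0,0]' >/dev/null; python3 m.py; python3 -m jog '[0,0,0,0,0,0.3,0, 0,0,0,0,0,0.3,0]' >/dev/null; python3 m.py
```

```text
tip in case mm [-27.9 -80.8   2.7] yaw 3.77 tilt [-0.0017 -0.    ] F [-5.2 -0.   5.9] t 15.675
tip in case mm [-27.9 -80.8   2.3] yaw 3.78 tilt [-0.0016 -0.0001] F [-4.5  0.   7.3] t 15.925
```

```bash
python3 -m jog '[0,0,0,3,0,0,0, 0,0,0,3,0,-0.3,0, 0,0,0,3,0,-0.5,0, 0,0,0,3,0,-1,0, 0,0,0,2,0,-2,0, 0,0,0,2,0,-2,0, 0,0,0,3,0,-0.5,0, 0,0,0,4,0,0,0, 0,0,0,4,0,0,0, 0,0,0,4,0,0,0, 0,0,0,4,0,0,0, 0,0,0,4,0,0,0, 0,0,0,4,0,0,0]' >/dev/null; python3 m.py
```

```text
tip in case mm [ 15.9 -81.    8.3] yaw 3.77 tilt [-0.0001  0.    ] F [-0.1  0.2  0.5] t 17.55
```

Now press bead 5 down as the tips move along its crown.

```bash
python3 -m jog '[0,0,0,3,0,0.5,0, 0,0,0,2,0,0.5,0, 0,0,0,2,0,0.5,0, 0,0,0,1,0,0.8,0, 0,0,0,0,0,0.8,0, 0,0,0,0,0,0.8,0, 0,0,0,0,0,0.5,0]' >/dev/null; python3 m.py; python3 -m jog '[0,0,0,0,0,0.4,0, 0,0,0,0,0,0.4,0]' >/dev/null; python3 m.py
```

```text
tip in case mm [ 23.7 -81.1   4. ] yaw 3.77 tilt [0.0002 0.    ] F [-0.2 -0.4  0.7] t 18.425
tip in case mm [ 23.8 -81.1   3.4] yaw 3.77 tilt [ 0.0002 -0.    ] F [-1.8 -0.2  4. ] t 18.675
```

```bash
python3 -m jog '[0,0,0,0.5,0,0.4,0, 0,0,0,0.5,0,0.4,0]' >/dev/null; python3 m.py; python3 -m jog '[0,0,0,1,0,0.2,0, 0,0,0,1,0,0.1,0]' >/dev/null; python3 m.py
```

```text
tip in case mm [ 23.9 -81.1   2.5] yaw 3.78 tilt [-0.0017 -0.0001] F [-5.2 -0.5  7.4] t 18.925
tip in case mm [ 24.8 -81.1   2.1] yaw 3.78 tilt [-0.0041 -0.0002] F [-6.7 -1.5  8.4] t 19.175
```

```bash
python3 -m jog '[0,0,0,3,0,-0.5,0, 0,0,0,3,0,0,0, 0,0,0,3,0,0,0, 0,0,0,3,0,0,0, 0,0,0,3,0,0,0, 0,0,0,3,0,0,0, 0,0,0,3,0,0,0, 0,0,0,3,0,0,0, 0,0,0,0,0,-5,0, 0,0,0,0,0,-25,0, 0,0,0,0,0,-40,0, 0,0,0,0,0,-40,0, 0,0,0,-20,0,-40,0, 0,0,0,-30,0,-20,0, 0,0,0,-30,0,0,0, 0,0,0,0,0,0,0]' >/dev/null; python3 m.py
python3 - <<'E'
from h import *
from plant import arm,camera
s=arm.state(); d=camera("wrist"); T=tool(s)@d["hand_eye"]
c=proj(d,T,place([.56374,.08449,.07018],H),True); lo=np.floor(c.min(0)-8).astype(int); hi=np.ceil(c.max(0)+8).astype(int); print(lo,hi)
a=d["image"][max(lo[1],0):hi[1],max(lo[0],0):hi[0],::-1]; k=min(790/a.shape[1],590/a.shape[0])
cv2.imwrite("pics/w4.png",cv2.resize(a,None,fx=k,fy=k,interpolation=cv2.INTER_CUBIC))
E
```

```text
tip in case mm [-30.7 -80.8 173.3] yaw 3.76 tilt [ 0.0007 -0.0001] F [ 0.7 -0.3  0.8] t 21.175
[152  71] [344 219]
```

View pics/w4.png

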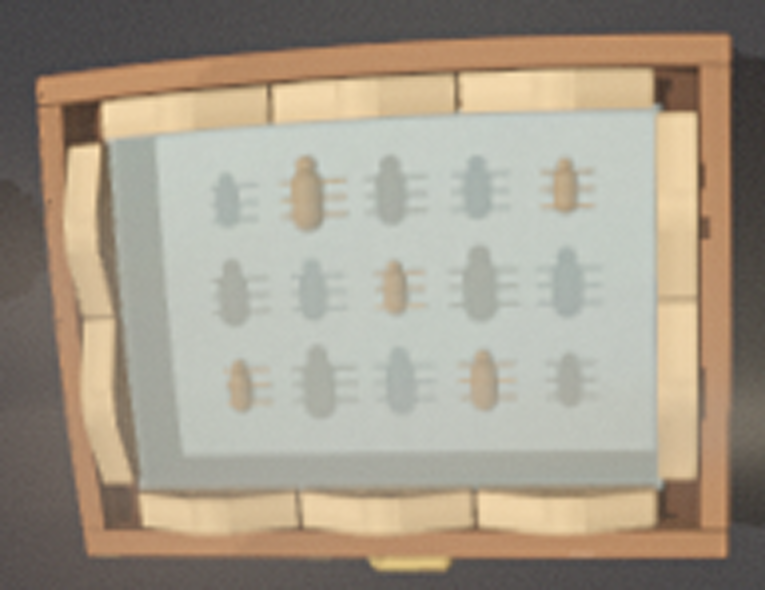

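The five beads sit level and the case is undisturbed. Each pressed bead also met the gasket at the same height, with a firm 5–8 N reading. Handing in.

```bash
python3 -c "
from plant import arm
print(arm.sign_off())"
```

```text
the job is handed in; nothing more can be done
None
```

I pressed all five beads in order and handed the job in at about 21 s. By the force readings all are home, but on bead 4 the fingertips jammed (about 31 N sideways, 20 N up), so I backed off slightly, pressed straight down, and passed to bead 5 just above the beads.

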